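Screw the filler plug back into the gear housing

ROBOT

A 6-joint arm with a two-finger parallel gripper is mounted at the origin on a cart in front of the work surface, level with it; the furniture and walls round the work are solid. World frame = base frame: x ahead of the robot, y to its left, z up, the work surface at z = 0. Lengths are in mm, angles in rad, forces in N, time in s.
With the tool pointing down it reaches from about 275 to 750 mm from the base axis. Payload 10.2 kg.
Tool frame: the origin (TCP) lies midway between the tips of the shut fingers; the grasp point (between the pads) lies 19 mm behind it; z points along the fingers, y is the line along which they close (so a half turn about z gives the same grasp; the last joint's range is limited). The gripper opens to 85 mm and grips with 20 to 120 N. Pads are 22 mm wide; open, the fingers measure 114 mm over their backs; the gripper's body (76 mm by 85 mm) begins 54 mm behind the grasp point. The pads swing forward as they close: fully open they stand 13 mm farther back than shut.
Start: joints at [1.113, 0.313, 1.498, -0, 1.331, -0.223], TCP at [122.153, 510.597, 231.294] pointing down, gripper open.
Joint ranges: [-2.94, 2.94], [-0.97, 2.17], [0.19, 2.56], [-1.23, 4.37], [0.02, 3.11], [-2.88, 2.88]. Speed limits (rad/s): [2.39, 2.39, 3.01, 3.14, 3.14, 3.14].

INTERFACE

Orientations are given as a unit quaternion [w, x, y, z].
In Python, from rig import sense, capture, finish_job, find_in, place_of gives the robot as it stands. The module is installed in compiled form; this text tells all that it offers.
- The arm moves only by the shell command python3 -m jog 'ROWS' [FORCE]. ROWS is JSON, a list of rows, each an object of numbers: "tx", "ty", "tz": the shift along the tool's x, y, z in mm; "ax", "ay", "az": the turn, a rotation vector about the tool's x, y, z in rad; "jaw": the closure, from -1 (fully open) to 1 (shut), so that 0 is half open. In form: [{"tx": .., "ty": .., "tz": .., "ax": .., "ay": .., "az": .., "jaw": ..}, ...]. A call has 1 to 5 rows; each row shifts and turns the commanded pose from where the row before left it, along the tool's axes as they then stand; what a row does not reach is not made up. A row lasts 1/8 s, in which the tool goes at most 62.5 mm and 10.7 degrees, less where a joint would pass 70% of its speed; a pose out of reach is approached as far as the arm can. A call with a gripper value outside its range is refused whole. The fingers move at their own pace and stop on an object; FORCE is the grip in N (left out, the last holds). Time passes only in rows, so rows that do not move let the fingers close. It gives the time, the measured TCP pose, the force, the opening and the grip force at its end, in the units of the state.
- sense(): the state, without advancing time (a new reading comes with each control period).
- capture(name): name is "side" or "top"; returns a dict with "color" (400x640x3 uint8, red, green, blue), "depth" (400x640 float32, mm along the optical axis (not along the pixel's ray), 0 where there is no reading), "fx", "fy", "cx", "cy" (pixels), "k1" (the pictures are not rectified: a ray, as slopes to the right and down, at radius r is drawn at 1 + k1 r^2 times it, then the intrinsics apply), "camera_from_world" (4x4, takes a point from world to camera coordinates). Camera axes: x right, y up, looking along -z (the intrinsics and any distortion apply to the point x, -y, -z); pixel columns grow to the right and rows downward; lengths in mm; the calibration is good to about 2 mm. A picture is of the moment at which its call begins.
- finish_job(): hands the job in; it is judged then, once.
Trained networks look in the newest picture that a camera, given by its name, has taken for a name from the list of things; names that differ only in an ending like _2 or _b are one class to them, and where a whole thing is asked for, a point or a joint stands for the part that bears it (a point fixed in the world has none). Each returns a list of dicts, best first, with "conf" (0 to 1); they miss things now and then, are a little off and sometimes report something else, mostly with a low value. They report only what shows in the picture. A call takes as long as a camera call. They do not tell look-alikes from the thing itself.
- find_in(query, camera): "centre" ([column, row] in pixels, amid what is visible of it).
- place_of(query, camera): "centre" ([column, row] in pixels: a listed point, or the origin of a listed thing).
The state is a dict: "time_s": time; "joints": joint angles; "dq": joint speeds; "tau": joint torques, N m; "eef_pos": TCP position; "ee_rot": TCP orientation; "force": force on the tool from outside, world axes, zero at the start; "wrist_torque": the same for the moment, N m; "grip_width": opening from 0.0 (shut) to 1.0 (fully open); "grip_force": force on a finger pad.
Only numpy, scipy, OpenCV 4.12 (cv2) and the standard library are available. Lean on these libraries where they do the work, as an engineer would, in place of code of your own. Each camera call takes 0.05 s, during which the arm holds its last target. There are 200 camera calls.

TASK

Take the steel hex plug from its wooden rest block and screw it back into the filler port of the grey gear housing. Where its thread starts is hidden under the plug, so set the plug upright in the port and turn it backward (anticlockwise from above) under light downward pressure until you feel it drop into the start, then drive it forward (clockwise) until its flange is fully home on the port's collar, and let go. Do not force it or leave it cross-threaded, and leave the other things on the table alone.

Things in the scene. Friction and masses are not known exactly. Their poses are not given: they have to be found in the camera images.
- plug: Loose steel filler plug, 63 mm tall, 0.11 to 0.19 kg, standing upright in the rest block. Origin: centre of its lower end; z up its axis. Nose tapers from 32 to 22 mm diameter over the last 6 mm; smooth shank 32 mm; flange 52 mm diameter from 30 to 35 mm above the origin; hex head on top.
- plug_hex (a point): Middle of the plug's hex head, 49 mm above the plug's origin, plug's axes. The hex is 30 mm across the flats, from 35 to 63 mm above the origin; flats face along the plug's +x axis and every 60 degrees from there.
- plug_lugs (a point): On the plug's axis at the height of the undersides of its three thread lugs, 10 mm above the plug's origin. The lugs are round radial pins 5 mm thick, tips 21 mm from the axis, at 0, 120 and 240 degrees from the plug's x axis.
- plug_seat (a point): Centre of the underside of the plug's flange (30 mm above the plug's origin), plug's axes. Fully home it lies level with point port.
- housing: Grey cast gear housing, fixed, foot 120 x 150 mm, body 100 x 130 x 50 mm, a short shaft stub out of its +y end. Origin: centre of its underside; z up. Its port and the plug are rigid steel and brass: more than 60 N between plug and housing counts as forcing it.
- port (a point): Centre of the top face of the steel collar round the filler port, on the port's axis, 60 mm above the housing's underside; z up. Collar 62 mm outside and 47 mm inside diameter. In it sits a brass thread insert, bore 34 mm (the plug's shank has 1 mm clearance all round).
- crown (a point): On the port's axis, 5 mm below port: top of the insert's crown, on which the lugs land (plug_seat then 13 to 15 mm above port). It rises 2 mm anticlockwise up to each of three thread starts, 120 degrees apart, at an UNKNOWN angle (this point's axes are the housing's). A tooth 4 mm high behind each start stops lugs turned clockwise on the crown; a lug on a tooth: seat 17 to 19 mm up.
- thread (a point): On the port's axis, 14.5 mm below port: floor of the starts, 26 degree slots (10 degrees of play). Turned back (anticlockwise from above) at most about 105 degrees, the plug drops there, 9.5 mm, unless held up: seat 5.5 mm above port; further back a wall stops it. Then clockwise it runs down 6.5 mm in 55 degrees: flange home after 45 to 65 degrees; a solid stop some 10 degrees later.
- rest_block: Fixed pale wooden block 70 x 70 x 26 mm with a 34 mm hole, 14 mm deep, in which the plug's nose stands (its lugs lie on the block's top). Origin: centre of its underside.
- marker_pen: Bystander: black marker pen, 133 mm long, lying down, between the rest block and the housing. Origin under its middle.
- file: Bystander: file with turned wooden handle, 230 mm long, lying along the table's near edge. Origin under its middle.
- wax_tin: Bystander: small yellow tin 56 x 72 x 36 mm, at the right. Origin under its middle.
- stain_bottle: Bystander: small dark bottle, 36 mm diameter, 96 mm tall, at the right. Origin under its middle.
- hone_roller: Bystander: turned wooden roller with a dark felt end, 62 mm long, 31 mm diameter, lying behind the work. Origin under its middle.
- sanding_block: Bystander: cork sanding block 56 x 96 x 26 mm, behind at the left. Origin under its middle.
- thread_box: Bystander: small red box 44 x 62 x 22 mm, behind at the right. Origin under its middle.
Not all that is in view belongs to the job. What is shaped like the plug but blue or red is not meant.

How it is judged (in metres and radians):
On the way:
1. the plug has dropped into the thread start: its flange 2 to 8 mm above the collar, upright and centred (horizontal distance between plug_seat and port below 0.003 m and angle between plug's own z axis and vertical below 0.06 rad and z of plug_seat in the frame of port between 0.002 and 0.008 m), for 0.1 s.
At the end, for the whole second after the job is handed in: the plug is screwed home in the port: the underside of its flange within 1.6 mm of the collar's top, within 3 mm of the port's axis, upright within 0.06 rad, at rest and released (horizontal distance between plug_seat and port below 0.003 m and angle between plug's own z axis and vertical below 0.06 rad and z of plug_seat in the frame of port between -0.002 and 0.0016 m and linear speed of plug below 0.01 m/s); the robot touches nothing.
It fails at once if the plug is forced: more than 60 N between plug and housing (contact force between plug and housing above 60 N).
It fails at once if a bystander is moved by more than 30 mm (distance of any of marker_pen, file, wax_tin, stain_bottle, hone_roller, sanding_block, thread_box from where it was at the start of the episode above 0.03 m).
It also fails if it takes over 72 s, if anything falls off the work surface, if the arm or the gripper's body presses on something with over 40 N, if the wrist force passes 120 N, or if a joint passes its speed limit or range.

## Working session

There is one attempt and no reset: what is moved stays moved. The work goes in short steps, Python scripts to look and compute and a shell command to move; the robot and the scene stay as the last step left them, time stands still between calls to the robot, and variables do not carry over. Pictures are saved under pics/ and viewed, at most 10 in all, crops included, and the job is handed in when it is done.

```bash
mkdir -p pics
cat > h.py <<'E'
import numpy as np, cv2
from rig import *
def deproj(c,px,depth=None,z=None):
    K=np.array([[c['fx'],0,c['cx']],[0,c['fy'],c['cy']],[0,0,1]])
    u=cv2.undistortPoints(np.array([[px]],float),K,np.array([c['k1'],0,0,0,0.]))[0,0]
    d=np.array([u[0],-u[1],-1]); M=np.linalg.inv(c['camera_from_world'])
    if depth is not None: return (M@np.r_[d*depth,1])[:3]
    o=M[:3,3]; r=M[:3,:3]@d
    return o+r*(z-o[2])/r[2]
def proj(c,p):
    q=c['camera_from_world']@np.r_[p,1]; 
    x,y=q[0]/-q[2],-q[1]/-q[2]; s=1+c['k1']*(x*x+y*y)
    return np.array([c['fx']*x*s+c['cx'],c['fy']*y*s+c['cy']])
def save(c,n): cv2.imwrite('pics/'+n,c['color'][:,:,::-1])
E
python3 - <<'E'
from h import *
np.set_printoptions(precision=1,suppress=True)
for n in ('top','side'):
    c=capture(n); save(c,n+'0.png'); print(n,np.linalg.inv(c['camera_from_world'])[:3,3],c['fx'],c['k1'])
    for q,z in (('plug_hex',75),('plug_seat',56),('port',60),('rest_block',0),('housing',0),('marker_pen',0)):
        for r in place_of(q,n)[:3]: print(q,round(r['conf'],2),np.array(r['centre']),deproj(c,r['centre'],z=z))
print(sense())
E
```

```text
top [ 341.3   -3.5 1154.2] 458.39201899093473 0.023603442819052353
plug_hex 0.83 [330.7 207.5] [553.8 -55.8  75. ]
plug_hex 0.67 [370.  249.8] [ 454.8 -150.5   75. ]
plug_hex 0.59 [405.3 264.5] [ 422.7 -233.5   75. ]
plug_seat 0.78 [368.8 249.4] [ 457.7 -150.2   56. ]
plug_seat 0.74 [401.8 267.7] [ 416.3 -229.1   56. ]
plug_seat 0.72 [373.4 207.4] [ 560.9 -161.2   56. ]
port 0.91 [231.4 199.4] [569.8 185.3  60. ]
rest_block 0.76 [371.4 212.3] [ 559.1 -164.1    0. ]
housing 0.62 [236.5 208. ] [560.3 181.4   0. ]
marker_pen 0.49 [290.4 195.2] [597.9  45.1   0. ]
side [-275.2 -426.9 1039.6] 487.70672788870115 -0.15247411103209677
plug_hex 0.76 [374.6 227.9] [ 535.8 -166.5   75. ]
plug_hex 0.71 [358.7 252.4] [ 442.6 -161.8   75. ]
plug_hex 0.57 [380.4 275.1] [ 401.7 -237.1   75. ]
plug_seat 0.7 [357.2 263.1] [ 423.7 -166.9   56. ]
plug_seat 0.69 [380.7 278.7] [ 405.3 -238.1   56. ]
plug_seat 0.63 [373.2 229.1] [ 546.2 -159.7   56. ]
port 0.93 [265.4 180.1] [579.7 196.2  60. ]
rest_block 0.93 [374.9 238.1] [ 564.4 -161.4    0. ]
housing 0.64 [263.9 197.6] [564.2 198.4   0. ]
housing 0.4 [373.8 230.8] [ 587.9 -148.4    0. ]
marker_pen 0.47 [314.7 207.1] [596.5  43.    0. ]
{'time_s': 0.7, 'joints': array([ 1.1,  0.3,  1.5, -0. ,  1.3, -0.2]), 'dq': array([ 0.,  0., -0., -0.,  0.,  0.]), 'tau': array([  0. , -41.2, -26. ,  -0. ,   0. ,   0. ]), 'eef_pos': array([122.2, 510.6, 231.3]), 'ee_rot': array([ 0. ,  0.1,  1. , -0. ]), 'force': array([-1.2,  0.2, -0.1]), 'wrist_torque': array([0., 0., 0.]), 'grip_force': 0.0, 'grip_width': 1.0028511716361024}
```

View crops.

Run:
```python
import cv2,numpy as np
a=cv2.imread('pics/top0.png');b=cv2.imread('pics/side0.png')
A=cv2.resize(a[150:300,190:440],(800,480),interpolation=cv2.INTER_CUBIC)
cv2.imwrite('pics/topc.png',A)
cv2.imwrite('pics/sidec.png',cv2.resize(b[150:300,220:420],(800,600),interpolation=cv2.INTER_CUBIC))
```

```text
(no output)
```

View pics/topc.png

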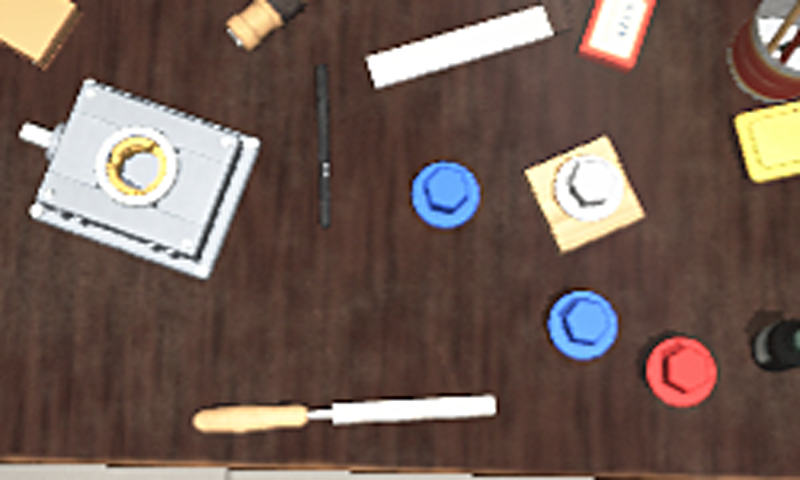

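View pics/sidec.png

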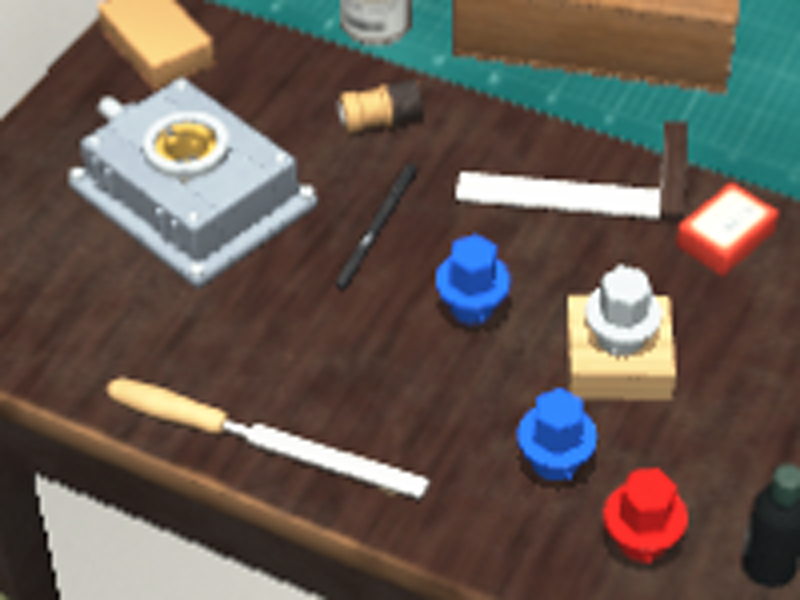

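The top crop shows the grey plug standing on the pale block at about (375,208) full-frame pixels, the port ring at about (232,202), and blue and red decoys at (329,211), (372,251) and (402,266). The side crop agrees, with the plug at about (377,226) and the port at about (266,187). Next I refine with depth.

```bash
cat >> h.py <<'E'
def cloud(c,u0,u1,v0,v1):
    P=[];C=[];UV=[]
    for v in range(v0,v1):
        for u in range(u0,u1):
            d=c['depth'][v,u]
            if d>0: P.append(deproj(c,(u,v),depth=d));UV.append((u,v));C.append(c['color'][v,u])
    return np.array(P),np.array(C).astype(int),np.array(UV)
E
python3 - <<'E'
from h import *
np.set_printoptions(precision=1,suppress=True)
for n,w,pw in (('top',(362,388,194,222),(218,246,188,216)),('side',(362,388,208,240),(250,282,170,200))):
    c=capture(n)
    P,C,U=cloud(c,*w)
    m=P[:,2]>72; T=P[m]
    print(n,'plug top n',m.sum(),T.mean(0)); r=cv2.minAreaRect(T[:,:2].astype(np.float32)); print(r, cv2.minEnclosingCircle(T[:,:2].astype(np.float32)))
    m=(P[:,2]>40)&(P[:,2]<57)&(np.hypot(*(P[:,:2]-T[:,:2].mean(0)).T)<32); print('flange',m.sum(),P[m].mean(0),cv2.minEnclosingCircle(P[m][:,:2].astype(np.float32)))
    if n=='top':
        H=T[:,:2]-T[:,:2].mean(0)
        s=[(round(np.percentile(H@[np.cos(a),np.sin(a)],97)-np.percentile(H@[np.cos(a),np.sin(a)],3),1)) for a in np.radians(np.arange(0,180,10))]; s=np.array(s); print('widths',s)
        print(s.reshape(3,6).mean(0))
    P,C,U=cloud(c,*pw)
    m=(P[:,2]>56)&(P[:,2]<66); T=P[m]; print('collar',m.sum(),T.mean(0),cv2.minEnclosingCircle(T[:,:2].astype(np.float32)))
    m=(C.min(1)>200); print('white',m.sum(),P[m].mean(0), cv2.fitEllipse(cv2.convexHull(U[m].astype(np.float32))))
    e=cv2.fitEllipse(cv2.convexHull(U[m].astype(np.float32)))[0]; print(deproj(c,e,z=60))
E
```

```text
top plug top n 137 [ 559.7 -161.1   78.4]
((559.4785766601562, -161.43093872070312), (30.340131759643555, 29.524791717529297), 45.39735412597656) ((559.9319458007812, -161.0600128173828), 16.305240631103516)
flange 187 [ 556.3 -158.8   50.5] ((559.5078125, -161.93679809570312), 26.064823150634766)
widths [28.6 27.7 27.8 27.7 27.1 26.8 26.9 27.3 28.2 27.3 28.  27.6 27.3 27.9
 27.5 27.8 27.9 28.1]
[27.6 27.6 27.8 27.6 27.7 27.5]
collar 220 [565.7 184.3  59.6] ((565.3612670898438, 184.4465789794922), 31.08944320678711)Traceback (most recent call last):
  File "<stdin>", line 15, in <module>
cv2.error: OpenCV(4.12.0) /io/opencv/modules/imgproc/src/shapedescr.cpp:361: error: (-201:Incorrect size of input array) There should be at least 5 points to fit the ellipse in function 'fitEllipseNoDirect'
```

Run:
```python
from h import *
np.set_printoptions(precision=1,suppress=True)
c=capture('side')
P,C,U=cloud(c,360,392,205,245)
m=P[:,2]>75; T=P[m];print('plug',m.sum(),T.mean(0),cv2.minEnclosingCircle(T[:,:2].astype(np.float32)))
P,C,U=cloud(c,246,286,168,205)
m=(P[:,2]>57)&(P[:,2]<66); T=P[m]; print('collar',m.sum(),T.mean(0),cv2.minEnclosingCircle(T[:,:2].astype(np.float32)))
t=capture('top')
def z(im,u,v,h,g):
    x=im[v-h:v+h,u-h:u+h,::-1].astype(float); x=255*(np.clip(x/255,0,1))**g
    return cv2.resize(x.astype(np.uint8),(400,400),interpolation=cv2.INTER_CUBIC)
cv2.imwrite('pics/hex.png',np.hstack([z(t['color'],375,208,13,3),z(c['color'],375,226,16,3)]))
```

```text
plug 85 [ 558.3 -161.9   78.1] ((558.7730712890625, -161.27627563476562), 16.9378662109375)
collar 120 [563.2 184.1  59.7] ((564.5501098632812, 184.48504638671875), 32.224605560302734)
```

View pics/hex.png

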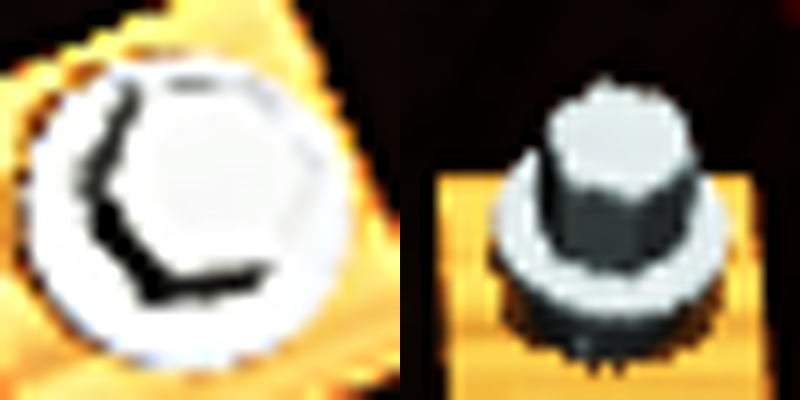

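The top crop shows the hex head with its lower flat rising about 9° to the right, so the flat normals lie at about 9° + 60k° in world azimuth. The depth puts the plug at about (559.3, −161.4) and the port at about (565.2, 184.4). I turn the tool first.

```bash
cat >> h.py <<'E'
from scipy.spatial.transform import Rotation as R
def go(p,yaz=None):
    s=sense(); q=np.array(s['ee_rot']); r=R.from_quat(np.r_[q[1:],q[0]]); M=r.as_matrix()
    a=np.degrees(np.arctan2(M[1,1],M[0,1]))
    print('tool delta',np.round(M.T@(np.array(p)-s['eef_pos']),1),'y az',a.round(2),'tilt',np.round(M[:2,2],4),'j6',np.round(s['joints'][5],3))
    if yaz is not None: print('az needed',-np.radians(yaz-a).round(3))
    print('t',s['time_s'],'F',np.round(s['force'],1),'Tq',np.round(s['wrist_torque'],2),'pos',np.round(s['eef_pos'],1),'w',round(s['grip_width'],3),'gf',s['grip_force'])
E
python3 -m jog '[{"az":0.17},{"az":0.17},{"az":0.17},{"az":0.17},{"az":0.17}]'
python3 -m jog '[{"az":0.17},{"az":0.17}]'
python3 -c "
from h import *
go([559.3,-161.4,150],9)"
```

```text
tool delta [-581.5 -551.9   81.3] y az 76.55 tilt [0. 0.] j6 -0.223
az needed 1.179
t 0.85 F [-0.  -0.5 -0.4] Tq [ 0.03 -0.01 -0.04] pos [122.2 510.6 231.3] w 1.004 gf 0.0schema error: expected keys tx, ty, tz, ax, ay, az, jaw
schema error: expected keys tx, ty, tz, ax, ay, az, jaw
```

```bash
python3 -m jog '[{"tx":-41.5,"ty":-39.4,"tz":0,"ax":0,"ay":0,"az":0,"jaw":-1},{"tx":-41.5,"ty":-39.4,"tz":0,"ax":0,"ay":0,"az":0,"jaw":-1},{"tx":-41.5,"ty":-39.4,"tz":0,"ax":0,"ay":0,"az":0,"jaw":-1},{"tx":-41.5,"ty":-39.4,"tz":0,"ax":0,"ay":0,"az":0,"jaw":-1},{"tx":-41.5,"ty":-39.4,"tz":0,"ax":0,"ay":0,"az":0,"jaw":-1}]' 40
python3 -m jog '[{"tx":-41.5,"ty":-39.4,"tz":0,"ax":0,"ay":0,"az":0,"jaw":-1},{"tx":-41.5,"ty":-39.4,"tz":0,"ax":0,"ay":0,"az":0,"jaw":-1},{"tx":-41.5,"ty":-39.4,"tz":0,"ax":0,"ay":0,"az":0,"jaw":-1},{"tx":-41.5,"ty":-39.4,"tz":0,"ax":0,"ay":0,"az":0,"jaw":-1},{"tx":-41.5,"ty":-39.4,"tz":0,"ax":0,"ay":0,"az":0,"jaw":-1}]'
python3 -c "
from h import *
go([559.3,-161.4,150],9)"
```

```text
time_s: 1.48
eef_pos: [278.8, 269.2, 231.5]
ee_rot: [0.0, 0.117, 0.993, 0.0]
force: [1.5, 0.1, -0.0]
grip_width: 1.0
grip_force: 0.0
time_s: 2.1
eef_pos: [434.9, 29.0, 231.5]
ee_rot: [0.0, 0.117, 0.993, 0.0]
force: [1.8, 1.2, 0.7]
grip_width: 1.0
grip_force: 0.0
tool delta [-165.3 -156.1   81.6] y az 76.52 tilt [ 0.0006 -0.    ] j6 -1.539
az needed 1.178
t 2.1 F [1.8 1.2 0.7] Tq [ 0.09 -0.02 -0.01] pos [434.9  29.  231.5] w 1.0 gf 0.0
```

```bash
python3 -m jog '[{"tx":-41.3,"ty":-39,"tz":0,"ax":0,"ay":0,"az":0,"jaw":-1},{"tx":-41.3,"ty":-39,"tz":0,"ax":0,"ay":0,"az":0,"jaw":-1},{"tx":-41.3,"ty":-39,"tz":0,"ax":0,"ay":0,"az":0,"jaw":-1},{"tx":-41.3,"ty":-39,"tz":0,"ax":0,"ay":0,"az":0,"jaw":-1},{"tx":0,"ty":0,"tz":15,"ax":0,"ay":0,"az":0.168,"jaw":-1}]'
python3 -m jog '[{"tx":0,"ty":0,"tz":15,"ax":0,"ay":0,"az":0.168,"jaw":-1},{"tx":0,"ty":0,"tz":15,"ax":0,"ay":0,"az":0.168,"jaw":-1},{"tx":0,"ty":0,"tz":15,"ax":0,"ay":0,"az":0.168,"jaw":-1},{"tx":0,"ty":0,"tz":15,"ax":0,"ay":0,"az":0.168,"jaw":-1},{"tx":0,"ty":0,"tz":15,"ax":0,"ay":0,"az":0.168,"jaw":-1}]'
python3 -m jog '[{"tx":0,"ty":0,"tz":15,"ax":0,"ay":0,"az":0.168,"jaw":-1},{"tx":0,"ty":0,"tz":0,"ax":0,"ay":0,"az":0,"jaw":-1}]'
python3 -c "
from h import *
go([559.3,-161.4,54],9)"
```

```text
time_s: 2.72
eef_pos: [559.8, -162.5, 215.8]
ee_rot: [0.001, 0.203, 0.979, -0.0]
force: [-0.7, 0.3, -1.8]
grip_width: 1.0
grip_force: 0.0
time_s: 3.35
eef_pos: [558.5, -159.3, 140.8]
ee_rot: [-0.0, 0.584, 0.811, -0.0]
force: [-0.3, -0.5, -1.0]
grip_width: 1.001
grip_force: 0.0
time_s: 3.6
eef_pos: [558.0, -159.1, 125.4]
ee_rot: [-0.001, 0.648, 0.762, -0.0]
force: [-0.1, -0.2, -0.0]
grip_width: 1.0
grip_force: 0.0
tool delta [-2.6  1.  71.4] y az 9.25 tilt [-0.0019  0.001 ] j6 -0.641
az needed 0.004
t 3.6 F [-0.1 -0.2 -0. ] Tq [-0.02 -0.01 -0.  ] pos [ 558.  -159.1  125.4] w 1.0 gf 0.0
```

```bash
python3 -m jog '[{"tx":-2.6,"ty":1,"tz":30,"ax":0,"ay":0,"az":0,"jaw":-1},{"tx":0,"ty":0,"tz":25,"ax":0,"ay":0,"az":0,"jaw":-1},{"tx":0,"ty":0,"tz":15,"ax":0,"ay":0,"az":0,"jaw":-1},{"tx":0,"ty":0,"tz":0,"ax":0,"ay":0,"az":0,"jaw":0},{"tx":0,"ty":0,"tz":0,"ax":0,"ay":0,"az":0,"jaw":1}]' 30
python3 -m jog '[{"tx":0,"ty":0,"tz":0,"ax":0,"ay":0,"az":0,"jaw":1},{"tx":0,"ty":0,"tz":0,"ax":0,"ay":0,"az":0,"jaw":1},{"tx":0,"ty":0,"tz":0,"ax":0,"ay":0,"az":0,"jaw":1},{"tx":0,"ty":0,"tz":0,"ax":0,"ay":0,"az":0,"jaw":1}]'
python3 - <<'E'
from h import *
go([559.3,-161.4,54],9)
for n,(u,v) in (('top',(375,208)),('side',(375,226))):
    c=capture(n); h=24
    x=c['color'][v-h:v+h,u-h:u+h,::-1]; x=cv2.resize(x,(400,400),interpolation=cv2.INTER_CUBIC)
    im=x if n=='top' else np.hstack([im,x])
cv2.imwrite('pics/grip.png',im)
E
```

```text
time_s: 4.22
eef_pos: [560.5, -162.0, 57.5]
ee_rot: [0.001, 0.648, 0.762, 0.0]
force: [0.5, 0.3, -0.3]
grip_width: 0.604
grip_force: 0.0
time_s: 4.72
eef_pos: [560.3, -161.9, 57.1]
ee_rot: [0.001, 0.648, 0.761, 0.0]
force: [-0.7, 1.1, 6.1]
grip_width: 0.344
grip_force: 35.0
tool delta [ 0.6 -0.9  3.1] y az 9.17 tilt [ 0.0014 -0.0006] j6 -0.642
az needed 0.003
t 4.725 F [-0.7  1.1  6.1] Tq [ 0.2   0.02 -0.01] pos [ 560.3 -161.9   57.1] w 0.344 gf 35.03830963745713
```

View pics/grip.png

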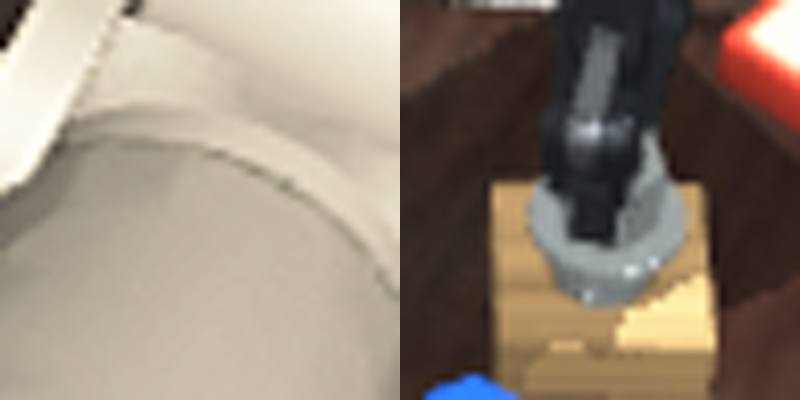

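The side view shows the jaws holding the hex of the grey plug just above its flange, with the plug upright; the top view is blocked by the arm. The opening of about 29 mm fits the flats, so I lift and carry it.

```bash
python3 -m jog '[{"tx":0,"ty":0,"tz":-10,"ax":0,"ay":0,"az":0,"jaw":1},{"tx":0,"ty":0,"tz":-35,"ax":0,"ay":0,"az":0,"jaw":1},{"tx":0,"ty":0,"tz":-35,"ax":0,"ay":0,"az":0,"jaw":1},{"tx":40,"ty":7.2,"tz":0,"ax":0,"ay":0,"az":0,"jaw":1},{"tx":50,"ty":9,"tz":0,"ax":0,"ay":0,"az":0,"jaw":1}]' 45
python3 -m jog '[{"tx":50,"ty":9,"tz":0,"ax":0,"ay":0,"az":0,"jaw":1},{"tx":50,"ty":9,"tz":0,"ax":0,"ay":0,"az":0,"jaw":1},{"tx":50,"ty":9,"tz":0,"ax":0,"ay":0,"az":0,"jaw":1},{"tx":50,"ty":9,"tz":0,"ax":0,"ay":0,"az":0,"jaw":1},{"tx":40,"ty":7.2,"tz":0,"ax":0,"ay":0,"az":0,"jaw":1}]'
python3 -m jog '[{"tx":10.4,"ty":1.6,"tz":0,"ax":0,"ay":0,"az":0,"jaw":1},{"tx":0,"ty":0,"tz":0,"ax":0,"ay":0,"az":0,"jaw":1},{"tx":0,"ty":0,"tz":0,"ax":0,"ay":0,"az":0,"jaw":1}]'
python3 - <<'E'
from h import *
np.set_printoptions(precision=1,suppress=True)
go([566.1,183.8,130],9.2)
c=capture('side')
for q in ('plug_hex','plug_seat','port','plug_lugs'):
    for r in place_of(q,'side')[:3]: print(q,round(r['conf'],2),np.array(r['centre']))
for p in ([565.2,184.4,60],[565.2,184.4,119]): print(proj(c,p))
u,v=proj(c,[565.2,184.4,90]).astype(int); h=30
cv2.imwrite('pics/held.png',cv2.resize(c['color'][v-h:v+h,u-h:u+h,::-1],(600,600),interpolation=cv2.INTER_CUBIC)); print(u,v)
E
```

```text
time_s: 5.45
eef_pos: [561.4, -69.8, 136.8]
ee_rot: [0.0, 0.649, 0.761, 0.0]
force: [0.9, 1.1, -1.6]
grip_width: 0.34
grip_force: 45.2
time_s: 6.08
eef_pos: [565.5, 175.5, 136.5]
ee_rot: [-0.0, 0.648, 0.762, -0.0]
force: [1.2, 0.1, -1.9]
grip_width: 0.34
grip_force: 45.2
time_s: 6.45
eef_pos: [566.0, 182.9, 136.3]
ee_rot: [-0.0, 0.649, 0.761, -0.0]
force: [0.1, 0.4, -0.7]
grip_width: 0.342
grip_force: 45.2
tool delta [0.9 0.3 6.3] y az 9.09 tilt [-0. -0.] j6 -0.043
az needed -0.002
t 6.45 F [ 0.1  0.4 -0.7] Tq [ 0.  0. -0.] pos [566.  182.9 136.3] w 0.342 gf 45.23073993448634
plug_hex 0.82 [338.6 213.7]
plug_hex 0.77 [382.3 274.8]
plug_hex 0.76 [261.4 164.6]
plug_seat 0.72 [379.5 279.3]
plug_seat 0.71 [357.8 263.2]
plug_seat 0.59 [264.9 169.2]
port 0.95 [266.8 181.5]
plug_lugs 0.9 [381.7 282.7]
plug_lugs 0.84 [337.2 225.3]
plug_lugs 0.68 [356.5 264.3]
[266.3 184.4]
[264.4 169.3]
265 176
```

View pics/held.png

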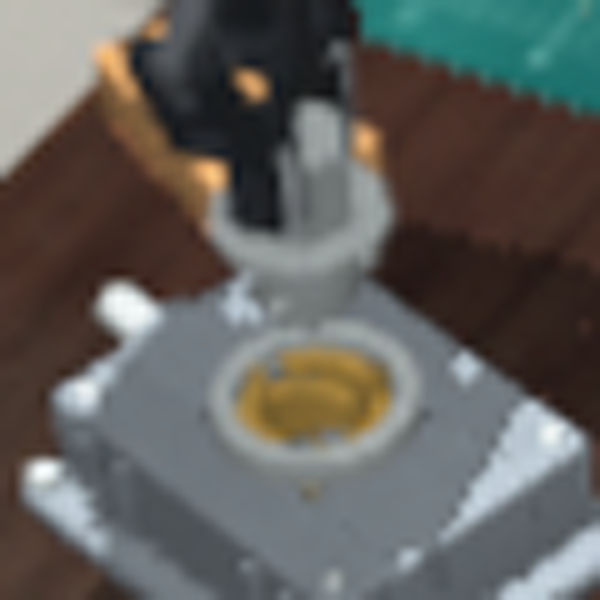

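The side crop shows the plug hanging upright over the port, its flange at about (265,168), in line with the port ring at (266.6,185). I descend gently and watch the force.

```bash
python3 -m jog '[{"tx":0.9,"ty":0.3,"tz":20,"ax":0,"ay":0,"az":0,"jaw":1},{"tx":0,"ty":0,"tz":15,"ax":0,"ay":0,"az":0,"jaw":1},{"tx":0,"ty":0,"tz":5,"ax":0,"ay":0,"az":0,"jaw":1},{"tx":0,"ty":0,"tz":2,"ax":0,"ay":0,"az":0,"jaw":1},{"tx":0,"ty":0,"tz":0,"ax":0,"ay":0,"az":0,"jaw":1}]'
python3 -m jog '[{"tx":0,"ty":0,"tz":2,"ax":0,"ay":0,"az":0,"jaw":1},{"tx":0,"ty":0,"tz":0,"ax":0,"ay":0,"az":0,"jaw":1}]'
python3 -c "
from h import *
go([566.1,183.8,85],9.2)"
```

```text
time_s: 7.32
eef_pos: [566.3, 185.0, 94.7]
ee_rot: [0.0, 0.648, 0.761, 0.0]
force: [-0.4, -0.3, -0.8]
grip_width: 0.341
grip_force: 45.2
time_s: 7.58
eef_pos: [566.0, 185.0, 92.4]
ee_rot: [0.0, 0.648, 0.761, 0.0]
force: [0.9, 0.5, -0.9]
grip_width: 0.34
grip_force: 45.2
tool delta [-1.2 -0.1  7.4] y az 9.17 tilt [0.0001 0.    ] j6 -0.041
az needed -0.001
t 7.575 F [ 0.9  0.5 -0.9] Tq [ 0.04 -0.02  0.04] pos [566.  185.   92.4] w 0.34 gf 45.21564647904597
```

```bash
python3 -m jog '[{"tx":-1,"ty":0,"tz":1.5,"ax":0,"ay":0,"az":0,"jaw":1},{"tx":0,"ty":0,"tz":1,"ax":0,"ay":0,"az":0,"jaw":1},{"tx":0,"ty":0,"tz":0,"ax":0,"ay":0,"az":0,"jaw":1}]'
python3 -m jog '[{"tx":0,"ty":0,"tz":1,"ax":0,"ay":0,"az":0,"jaw":1},{"tx":0,"ty":0,"tz":0,"ax":0,"ay":0,"az":0,"jaw":1}]'
python3 -c "
from h import *
go([566.1,183.8,85],9.2)"
```

```text
time_s: 7.95
eef_pos: [566.1, 184.0, 89.7]
ee_rot: [-0.0, 0.648, 0.761, -0.0]
force: [-0.2, 0.7, -0.6]
grip_width: 0.339
grip_force: 45.2
time_s: 8.2
eef_pos: [566.1, 184.0, 88.7]
ee_rot: [-0.0, 0.648, 0.761, -0.0]
force: [-0.5, 0.1, -0.4]
grip_width: 0.339
grip_force: 45.2
tool delta [-0.2 -0.1  3.7] y az 9.17 tilt [-0.0001 -0.    ] j6 -0.042
az needed -0.001
t 8.2 F [-0.5  0.1 -0.4] Tq [-0.02  0.02 -0.03] pos [566.1 184.   88.7] w 0.339 gf 45.215158474165946
```

```bash
python3 -m jog '[{"tx":0,"ty":0,"tz":1,"ax":0,"ay":0,"az":0,"jaw":1},{"tx":0,"ty":0,"tz":0,"ax":0,"ay":0,"az":0,"jaw":1}]'
python3 -m jog '[{"tx":0,"ty":0,"tz":1,"ax":0,"ay":0,"az":0,"jaw":1},{"tx":0,"ty":0,"tz":0,"ax":0,"ay":0,"az":0,"jaw":1}]'
python3 -m jog '[{"tx":0,"ty":0,"tz":1,"ax":0,"ay":0,"az":0,"jaw":1},{"tx":0,"ty":0,"tz":0,"ax":0,"ay":0,"az":0,"jaw":1}]'
```

```text
time_s: 8.45
eef_pos: [566.1, 184.0, 87.7]
ee_rot: [-0.0, 0.648, 0.761, -0.0]
force: [0.2, 0.7, -1.1]
grip_width: 0.341
grip_force: 45.2
time_s: 8.7
eef_pos: [566.1, 184.0, 86.7]
ee_rot: [-0.0, 0.648, 0.761, -0.0]
force: [-0.0, 0.2, -1.2]
grip_width: 0.341
grip_force: 45.2
time_s: 8.95
eef_pos: [566.1, 184.0, 85.7]
ee_rot: [-0.0, 0.648, 0.761, -0.0]
force: [0.1, -0.4, -0.9]
grip_width: 0.339
grip_force: 45.2
```

```bash
python3 -m jog '[{"tx":0,"ty":0,"tz":1,"ax":0,"ay":0,"az":0,"jaw":1},{"tx":0,"ty":0,"tz":0,"ax":0,"ay":0,"az":0,"jaw":1}]'
python3 -m jog '[{"tx":0,"ty":0,"tz":0.7,"ax":0,"ay":0,"az":0,"jaw":1},{"tx":0,"ty":0,"tz":0,"ax":0,"ay":0,"az":0,"jaw":1}]' |grep -E "pos|^force"
```

```text
time_s: 9.2
eef_pos: [566.0, 184.1, 84.8]
ee_rot: [-0.0, 0.648, 0.761, -0.0]
force: [-0.9, 0.3, -0.4]
grip_width: 0.336
grip_force: 45.3
eef_pos: [565.9, 184.1, 83.9]
force: [-1.7, 0.6, -0.1]
```

```bash
python3 -m jog '[{"tx":0,"ty":0,"tz":0.7,"ax":0,"ay":0,"az":0,"jaw":1},{"tx":0,"ty":0,"tz":0,"ax":0,"ay":0,"az":0,"jaw":1}]' |grep -E "pos|^force"
python3 -m jog '[{"tx":0,"ty":0,"tz":0.7,"ax":0,"ay":0,"az":0,"jaw":1},{"tx":0,"ty":0,"tz":0,"ax":0,"ay":0,"az":0,"jaw":1}]' |grep -E "pos|^force"
python3 -c "
from h import *
go([566.1,183.8,85],9.2)"
```

```text
eef_pos: [565.9, 184.1, 83.2]
force: [-3.5, 0.3, -0.3]
eef_pos: [566.0, 184.1, 82.5]
force: [-4.5, 1.1, -1.3]
tool delta [-0.3  0.1 -2.5] y az 9.17 tilt [-0.0006  0.    ] j6 -0.042
az needed -0.001
t 9.95 F [-4.5  1.1 -1.3] Tq [ 0.35  0.73 -0.  ] pos [566.  184.1  82.5] w 0.34 gf 45.326891066506505
```

```bash
python3 -m jog '[{"tx":0.1,"ty":-0.8,"tz":0,"ax":0,"ay":0,"az":0,"jaw":1},{"tx":0,"ty":0,"tz":0,"ax":0,"ay":0,"az":0,"jaw":1}]' |grep -E "pos|^force"
python3 -m jog '[{"tx":0,"ty":0,"tz":0.7,"ax":0,"ay":0,"az":0,"jaw":1},{"tx":0,"ty":0,"tz":0,"ax":0,"ay":0,"az":0,"jaw":1}]' |grep -E "pos|^force"
python3 - <<'E'
from h import *
np.set_printoptions(precision=1,suppress=True)
go([566.1,183.8,85],9.2)
c=capture('side')
u,v=proj(c,[565.2,184.4,70]).astype(int); h=24
cv2.imwrite('pics/in.png',cv2.resize(c['color'][v-h:v+h,u-h:u+h,::-1],(600,600),interpolation=cv2.INTER_CUBIC)); print(u,v)
for z in (60,70,75): print(z,proj(c,[565.2,184.4,z]))
P,C,U=cloud(c,248,284,160,195)
m=(np.abs(P[:,0]-565)<32)&(np.abs(P[:,1]-184)<32)&(P[:,2]<95)
print(np.histogram(P[m][:,2],bins=np.arange(44,96,3)))
m&=(P[:,0]<550)
o=np.argsort(P[m][:,2]); print(P[m][o][:, :][::3])
E
```

```text
eef_pos: [565.5, 183.9, 82.6]
force: [-0.9, 0.7, -1.8]
eef_pos: [565.5, 183.9, 82.0]
force: [-1.0, 0.8, -1.6]
tool delta [-0.2  0.6 -3. ] y az 9.16 tilt [ 0. -0.] j6 -0.042
az needed -0.001
t 10.45 F [-1.   0.8 -1.6] Tq [ 0.2  0.3 -0. ] pos [565.5 183.9  82. ] w 0.335 gf 45.31578678252117
265 181
60 [266.3 184.4]
70 [266.  181.9]
75 [265.8 180.6]
(array([ 5, 36, 40, 25, 50, 32, 10,  2,  4, 31, 40, 23,  3,  8,  6,  5,  9]), array([44, 47, 50, 53, 56, 59, 62, 65, 68, 71, 74, 77, 80, 83, 86, 89, 92,
       95]))
[[543.6 207.9  46. ]
 [538.6 204.5  47.8]
 [540.5 171.5  48.3]
 [538.5 183.8  48.7]
 [541.9 213.4  49.3]
 [543.9 207.6  50. ]
 [544.6 214.9  50.3]
 [535.9 212.9  50.6]
 [534.2 187.7  50.8]
 [534.5 205.   51.2]
 [536.5 209.7  51.5]
 [537.5 206.8  51.9]
 [537.2 175.8  53.4]
 [537.6 192.9  53.7]
 [538.2 200.1  54.1]
 [544.1 166.2  55.4]
 [545.  190.4  56.3]
 [538.1 176.   56.5]
 [540.8 187.7  57.1]
 [542.8 192.3  57.5]
 [544.5 159.5  58. ]
 [545.3 166.6  58.3]
 [540.3 166.9  58.5]
 [539.7 176.7  58.9]
 [541.9 171.2  59.3]
 [543.9 175.8  59.5]
 [547.7 157.9  59.9]
 [548.3 164.9  60.3]
 [538.9 192.9  60.7]
 [535.8 170.7  60.8]
 [548.3 161.4  61.9]
 [544.1 206.2  62.6]
 [541.4 170.4  64.1]
 [543.1 191.1  69.8]
 [546.1 189.3  71.9]
 [545.3 198.9  72.6]
 [546.3 185.9  73.2]
 [542.5 173.4  73.9]
 [549.8 184.5  74.8]
 [545.4 191.8  75.5]
 [541.8 169.4  76.1]
 [547.2 176.   76.6]
 [548.8 190.4  77.1]
 [545.1 167.9  77.8]
 [545.2 194.7  78.4]
 [541.4 172.1  79.3]
 [544.1 183.4  84. ]
 [548.4 175.5  87.6]
 [548.  174.9  92.1]
 [538.6 178.8  94.6]]
```

View pics/in.png

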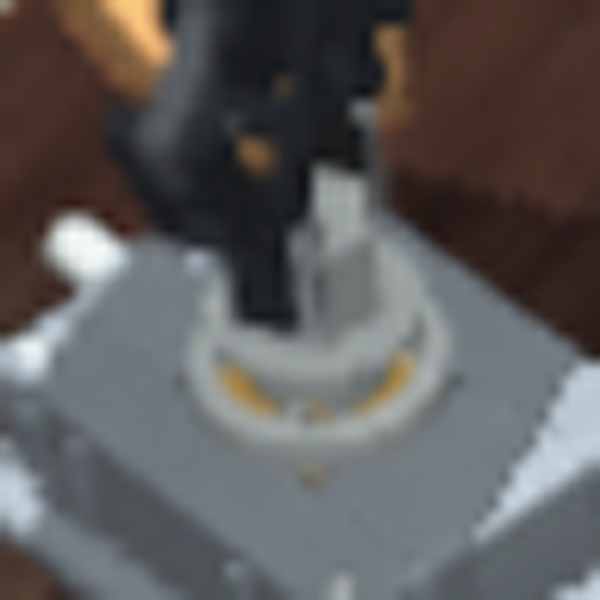

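The side crop shows the plug inside the collar with its flange a few mm above it and the brass crown visible below. I continue down to contact.

```bash
for i in 1; do python3 -m jog '[{"tx":0,"ty":-0.2,"tz":0.7,"ax":0,"ay":0,"az":0,"jaw":1},{"tx":0,"ty":0,"tz":0,"ax":0,"ay":0,"az":0,"jaw":1}]' |grep -E "pos|^force"; done
python3 -m jog '[{"tx":0,"ty":0,"tz":0.7,"ax":0,"ay":0,"az":0,"jaw":1},{"tx":0,"ty":0,"tz":0,"ax":0,"ay":0,"az":0,"jaw":1}]' |grep -E "pos|^force"
```

```text
eef_pos: [565.4, 183.9, 81.3]
force: [-0.8, -0.1, -0.4]
eef_pos: [565.3, 183.9, 80.5]
force: [-0.0, 0.8, -1.4]
```

```bash
python3 -m jog '[{"tx":0,"ty":0,"tz":0.8,"ax":0,"ay":0,"az":0,"jaw":1},{"tx":0,"ty":0,"tz":0,"ax":0,"ay":0,"az":0,"jaw":1}]' |grep -E "pos|^force"
python3 -m jog '[{"tx":0,"ty":0,"tz":0.8,"ax":0,"ay":0,"az":0,"jaw":1},{"tx":0,"ty":0,"tz":0,"ax":0,"ay":0,"az":0,"jaw":1}]' |grep -E "pos|^force"
python3 -c "
from h import *
go([566.1,183.8,85],9.2)"
```

```text
eef_pos: [565.1, 183.9, 79.7]
force: [-0.8, -0.1, -1.9]
eef_pos: [565.1, 184.0, 78.9]
force: [0.2, 0.1, -1.5]
tool delta [-0.3  0.9 -6.1] y az 9.17 tilt [-0.0001 -0.    ] j6 -0.042
az needed -0.001
t 11.5 F [ 0.2  0.1 -1.5] Tq [-0.01 -0.    0.03] pos [565.1 184.   78.9] w 0.343 gf 45.233489176025614
```

```bash
python3 -m jog '[{"tx":0,"ty":0,"tz":0.8,"ax":0,"ay":0,"az":0,"jaw":1},{"tx":0,"ty":0,"tz":0,"ax":0,"ay":0,"az":0,"jaw":1}]' |grep -E "pos|^force"
python3 -m jog '[{"tx":0,"ty":0,"tz":0.8,"ax":0,"ay":0,"az":0,"jaw":1},{"tx":0,"ty":0,"tz":0,"ax":0,"ay":0,"az":0,"jaw":1}]' |grep -E "pos|^force"
python3 -m jog '[{"tx":0,"ty":0,"tz":0.8,"ax":0,"ay":0,"az":0,"jaw":1},{"tx":0,"ty":0,"tz":0,"ax":0,"ay":0,"az":0,"jaw":1}]' |grep -E "pos|^force"
```

```text
eef_pos: [565.2, 184.0, 78.1]
force: [0.4, -0.4, -2.0]
eef_pos: [565.1, 183.9, 77.3]
force: [0.2, -0.1, -1.6]
eef_pos: [565.2, 184.0, 76.9]
force: [-0.8, -1.2, 2.5]
```

```bash
python3 -m jog '[{"tx":0,"ty":0,"tz":0.3,"ax":0,"ay":0,"az":0,"jaw":1},{"tx":0,"ty":0,"tz":0,"ax":0,"ay":0,"az":0,"jaw":1}]' |grep -E "pos|^force"
python3 - <<'E'
from h import *
np.set_printoptions(precision=1,suppress=True)
go([566.1,183.8,77],9.2)
c=capture('side')
for q in ('plug_seat','plug_hex'):
    for r in place_of(q,'side')[:4]: print(q,round(r['conf'],2),np.array(r['centre']))
for z in (60,66,74,85,93): print(z,proj(c,[565.2,184.4,z]))
u,v=proj(c,[565.2,184.4,70]).astype(int); h=20
cv2.imwrite('pics/in2.png',cv2.resize(c['color'][v-h:v+h,u-h:u+h,::-1],(600,600),interpolation=cv2.INTER_CUBIC)); print(u,v)
P,C,U=cloud(c,248,284,160,195)
m=(np.abs(P[:,0]-565)<28)&(np.abs(P[:,1]-184)<28)&(P[:,2]<95)
print(np.histogram(P[m][:,2],bins=np.arange(50,96,2)))
E
```

```text
eef_pos: [565.3, 184.0, 76.8]
force: [-1.9, -0.2, 5.0]
tool delta [-0.3  0.8 -0.2] y az 9.17 tilt [0. 0.] j6 -0.042
az needed -0.001
t 12.5 F [-1.9 -0.2  5. ] Tq [-0.1  0.4 -0. ] pos [565.3 184.   76.8] w 0.339 gf 46.02814612153452
plug_seat 0.67 [357.9 259.1]
plug_seat 0.66 [263.5 183.8]
plug_seat 0.59 [382.7 279.2]
plug_seat 0.51 [338.3 220.5]
plug_hex 0.7 [340.6 215.4]
plug_hex 0.66 [378.9 276.1]
plug_hex 0.56 [359.7 254.7]
plug_hex 0.53 [264.3 179.4]
60 [266.3 184.4]
66 [266.1 182.9]
74 [265.8 180.9]
85 [265.5 178.1]
93 [265.2 176.1]
265 181
(array([ 9, 18,  8, 20, 25, 14,  7,  4, 19, 23, 32, 15,  6,  2,  1,  5,  3,
        6,  8,  5,  5, 11]), array([50, 52, 54, 56, 58, 60, 62, 64, 66, 68, 70, 72, 74, 76, 78, 80, 82,
       84, 86, 88, 90, 92, 94]))
```

View pics/in2.png

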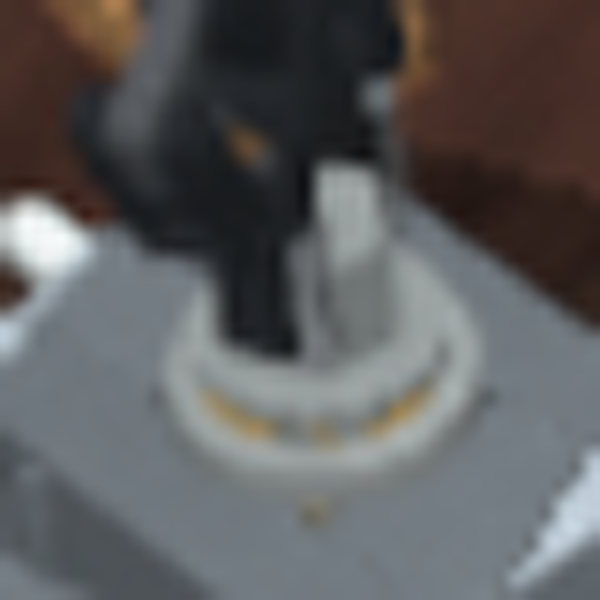

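The crop shows the flange now about 6 mm above the collar with little of the brass visible: the lugs went straight into the thread starts. Now I turn clockwise with light pressure.

```bash
python3 -m jog '[{"tx":0,"ty":0,"tz":0,"ax":0,"ay":0,"az":0.06,"jaw":1},{"tx":0,"ty":0,"tz":0.3,"ax":0,"ay":0,"az":0.06,"jaw":1},{"tx":0,"ty":0,"tz":0,"ax":0,"ay":0,"az":0,"jaw":1}]' |grep -E "pos|^force"
python3 -m jog '[{"tx":0,"ty":0,"tz":0.4,"ax":0,"ay":0,"az":0.06,"jaw":1},{"tx":0,"ty":0,"tz":0.4,"ax":0,"ay":0,"az":0.06,"jaw":1},{"tx":0,"ty":0,"tz":0,"ax":0,"ay":0,"az":0,"jaw":1}]' |grep -E "pos|^force"
python3 -c "
from h import *
go([565.1,184,77],9.2)"
```

```text
eef_pos: [566.0, 184.2, 76.7]
force: [0.6, 1.1, 5.0]
eef_pos: [565.7, 184.0, 75.9]
force: [-0.0, 0.2, 7.6]
tool delta [-0.  -0.6 -1.1] y az -4.55 tilt [0.0016 0.0002] j6 0.197
az needed -0.24
t 13.4 F [-0.   0.2  7.6] Tq [ 0.06 -0.03 -0.12] pos [565.7 184.   75.9] w 0.34 gf 46.30933732492849
```

```bash
python3 -m jog '[{"tx":0,"ty":0,"tz":0.4,"ax":0,"ay":0,"az":0.06,"jaw":1},{"tx":0,"ty":0,"tz":0.4,"ax":0,"ay":0,"az":0.06,"jaw":1},{"tx":0,"ty":0,"tz":0.4,"ax":0,"ay":0,"az":0.06,"jaw":1},{"tx":0,"ty":0,"tz":0,"ax":0,"ay":0,"az":0,"jaw":1}]' |grep -E "pos|^force"
python3 -c "
from h import *
go([565.1,184,77],9.2)"
python3 -m jog '[{"tx":0,"ty":0,"tz":0.4,"ax":0,"ay":0,"az":0.06,"jaw":1},{"tx":0,"ty":0,"tz":0.4,"ax":0,"ay":0,"az":0.06,"jaw":1},{"tx":0,"ty":0,"tz":0.4,"ax":0,"ay":0,"az":0.06,"jaw":1},{"tx":0,"ty":0,"tz":0,"ax":0,"ay":0,"az":0,"jaw":1}]' |grep -E "pos|^force"
python3 -c "
from h import *
go([565.1,184,77],9.2)"
```

```text
eef_pos: [565.6, 183.9, 74.6]
force: [-1.0, -0.6, 6.7]
tool delta [-0.  -0.5 -2.4] y az -14.87 tilt [0.0013 0.    ] j6 0.377
az needed -0.42
t 13.9 F [-1.  -0.6  6.7] Tq [ 0.03  0.03 -0.13] pos [565.6 183.9  74.6] w 0.341 gf 46.30020251730457
eef_pos: [565.7, 183.9, 73.4]
force: [-0.4, -0.0, 7.9]
tool delta [-0.1 -0.6 -3.6] y az -25.18 tilt [0.0014 0.    ] j6 0.557
az needed -0.6
t 14.4 F [-0.4 -0.   7.9] Tq [-0.05 -0.03 -0.21] pos [565.7 183.9  73.4] w 0.343 gf 46.24315510969609
```

```bash
python3 -m jog '[{"tx":0,"ty":0,"tz":0.4,"ax":0,"ay":0,"az":0.06,"jaw":1},{"tx":0,"ty":0,"tz":0.4,"ax":0,"ay":0,"az":0.06,"jaw":1},{"tx":0,"ty":0,"tz":0.4,"ax":0,"ay":0,"az":0.06,"jaw":1},{"tx":0,"ty":0,"tz":0,"ax":0,"ay":0,"az":0,"jaw":1}]' |grep -E "pos|^force"
python3 -c "
from h import *
go([565.1,184,77],9.2)"
python3 -m jog '[{"tx":0,"ty":0,"tz":0.4,"ax":0,"ay":0,"az":0.06,"jaw":1},{"tx":0,"ty":0,"tz":0.3,"ax":0,"ay":0,"az":0.05,"jaw":1},{"tx":0,"ty":0,"tz":0,"ax":0,"ay":0,"az":0,"jaw":1}]' |grep -E "pos|^force"
python3 -c "
from h import *
go([565.1,184,77],9.2)"
```

```text
eef_pos: [565.7, 183.9, 72.3]
force: [-0.2, 0.0, 6.6]
tool delta [-0.3 -0.5 -4.7] y az -35.49 tilt [0.0017 0.0001] j6 0.737
az needed -0.78
t 14.9 F [-0.2  0.   6.6] Tq [-0.02 -0.08 -0.16] pos [565.7 183.9  72.3] w 0.342 gf 46.244025165215135
eef_pos: [566.0, 184.0, 71.9]
force: [-0.1, -0.4, 7.5]
tool delta [-0.6 -0.7 -5.1] y az -41.77 tilt [0.0026 0.0001] j6 0.847
az needed -0.89
t 15.275 F [-0.1 -0.4  7.5] Tq [-0.02 -0.14 -0.11] pos [566.  184.   71.9] w 0.341 gf 46.23040047241375
```

```bash
python3 -m jog '[{"tx":0,"ty":0,"tz":0.1,"ax":0,"ay":0,"az":0.05,"jaw":1},{"tx":0,"ty":0,"tz":0.1,"ax":0,"ay":0,"az":0.05,"jaw":1},{"tx":0,"ty":0,"tz":0,"ax":0,"ay":0,"az":0,"jaw":1}]' |grep -E "pos|^force"
python3 -c "
from h import *
go([565.1,184,77],9.2)"
```

```text
eef_pos: [566.2, 184.0, 71.8]
force: [1.4, 0.7, 8.4]
tool delta [-0.8 -0.7 -5.2] y az -47.49 tilt [0.003  0.0001] j6 0.947
az needed -0.989
t 15.65 F [1.4 0.7 8.4] Tq [-0.07 -0.2   0.07] pos [566.2 184.   71.8] w 0.341 gf 46.042724079452455
```

```bash
python3 -m jog '[{"tx":0,"ty":0,"tz":0.1,"ax":0,"ay":0,"az":0.05,"jaw":1},{"tx":0,"ty":0,"tz":0.1,"ax":0,"ay":0,"az":0.05,"jaw":1},{"tx":0,"ty":0,"tz":0,"ax":0,"ay":0,"az":0,"jaw":1}]' |grep -E "pos|^force"
python3 -c "
from h import *
go([565.1,184,77],9.2)"
```

```text
eef_pos: [566.1, 184.0, 71.8]
force: [-0.4, 0.5, 8.9]
tool delta [-0.8 -0.6 -5.2] y az -53.21 tilt [0.003  0.0001] j6 1.047
az needed -1.089
t 16.025 F [-0.4  0.5  8.9] Tq [-0.11 -0.09 -0.02] pos [566.1 184.   71.8] w 0.338 gf 46.1851331172511
```

The height holds at 71.8 mm over the last turns with low torque, so the flange is seated. I release, withdraw and check.

```bash
python3 -m jog '[{"tx":0,"ty":0,"tz":-0.5,"ax":0,"ay":0,"az":0,"jaw":1},{"tx":0,"ty":0,"tz":0,"ax":0,"ay":0,"az":0,"jaw":0.2},{"tx":0,"ty":0,"tz":0,"ax":0,"ay":0,"az":0,"jaw":-1},{"tx":0,"ty":0,"tz":0,"ax":0,"ay":0,"az":0,"jaw":-1},{"tx":0,"ty":0,"tz":0,"ax":0,"ay":0,"az":0,"jaw":-1}]' |grep -E "pos|^force|width"
python3 -m jog '[{"tx":0,"ty":0,"tz":-10,"ax":0,"ay":0,"az":0,"jaw":-1},{"tx":0,"ty":0,"tz":-50,"ax":0,"ay":0,"az":0,"jaw":-1},{"tx":0,"ty":0,"tz":-60,"ax":0,"ay":0,"az":0,"jaw":-1},{"tx":0,"ty":0,"tz":-30,"ax":0,"ay":0,"az":0,"jaw":-1},{"tx":0,"ty":0,"tz":0,"ax":0,"ay":0,"az":0,"jaw":-1}]' |grep -E "pos|^force|width"
python3 - <<'E'
from h import *
np.set_printoptions(precision=1,suppress=True)
c=capture('side')
P,C,U=cloud(c,244,288,160,200)
d=np.hypot(P[:,0]-565,P[:,1]-184.3)
for n,m in (('top',(d<12)&(P[:,2]>84)),('flange',(d>18)&(d<25)&(P[:,2]>58)),('body',(d>38)&(d<48)&(P[:,2]>40))):
    T=P[m]; print(n,m.sum(),np.median(T,0)); A=np.c_[T[:,:2]-[565,184],np.ones(len(T))]; print(np.round(np.linalg.lstsq(A,T[:,2],rcond=None)[0],3))
u,v=proj(c,[565.2,184.4,70]).astype(int); h=24
cv2.imwrite('pics/end.png',cv2.resize(c['color'][v-h:v+h,u-h:u+h,::-1],(600,600),interpolation=cv2.INTER_CUBIC))
E
```

```text
eef_pos: [565.1, 183.9, 70.8]
force: [0.1, -0.1, 0.2]
grip_width: 0.996
eef_pos: [566.0, 184.1, 224.1]
force: [-0.7, -0.3, 0.2]
grip_width: 0.999
top 42 [564.8 184.1  92.8]
[-0.   0.1 92.9]
flange 70 [555.2 177.4  64.5]
[ 0.   0.1 65.8]
body 184 [554.7 175.3  50.1]
[ 0.  0. 50.]
```

View pics/end.png

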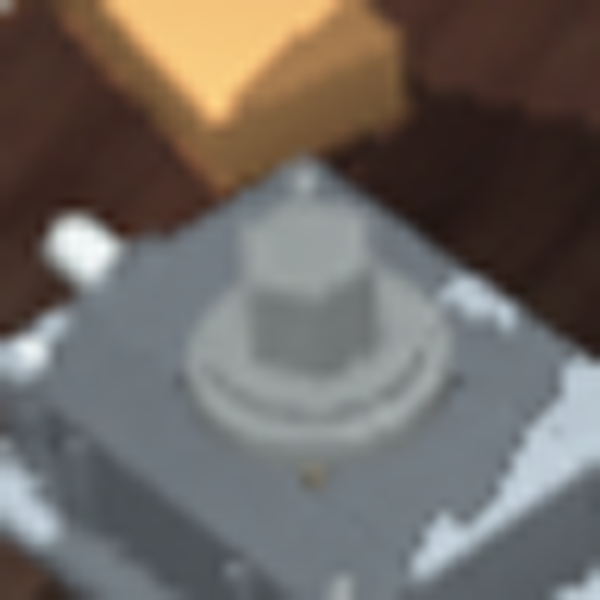

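The crop shows the plug upright with its flange flat on the collar. By depth the head's top is at 92.8 mm (93 expected), and the plug's axis is at (564.8, 184.1).

```bash
python3 -c "
from rig import *
print(finish_job())"
```

```text
the job is handed in; nothing more can be done
None
```

The plug is screwed home in the port and released, and the job is handed in; the lugs dropped straight into the thread start on insertion, so I did no backward turn.

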